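Move the hand rest to the working shoe

TASK

Get the hand rest ready for decorating: press down the thumb tab of the sprung catch on the parking shoe (the one on the wooden board) so that the rest springs loose, draw it straight out of its dovetail, and slide it gently into the dovetail of the working shoe (on the steel base plate) until it is fully home and the catch clicks up behind it. Do not force it against the end stop, let go of it at the end, and leave the other things on the bench alone.

Things in the scene. Friction and masses are not known exactly. Their poses are not given: they have to be found in the camera images.
- rest_plate: Hand rest: wooden block on the middle of an aluminium dovetail plate 80 mm long (x), 10 mm thick, 60 mm wide (y) at the bottom, 48 mm at the top; 0.3 to 0.6 kg. Origin: centre of the plate's underside, z up. x runs along the dovetail; it fits either way round. It starts latched in the parking shoe, its x along that shoe's.
- rest_block (a point): In the wooden block of the hand rest, 40 mm above the plate's underside: a good TCP place. The block is 40 (x) x 36 (y) x 44 mm high, edges rounded; its top is 54 mm above the plate's underside. Pinched here, the fingertips clear the rails; with the fingers closing along x (front and back faces) the push does not tip the plate in the grip.
- park_board: Parking shoe: steel dovetail shoe on a wooden board 150 x 110 x 18 mm, fixed. Origin: on the bench under the middle of the slot, z up, +x = the way a plate is pushed in (roughly away from the robot); it is drawn out to -x. Latched, the plate's origin is at x -2, y 0, z 52 mm; beyond x = -95 mm it is free. The shoe is built like the working one (see work_slot).
- park_slot (a point): On the slot floor of the parking shoe, 52 mm above its origin, axes as the board's. A sprung ejector pin in the end stop (5 to 6.5 N) pushes the plate out by 12 to 15 mm when the catch is pressed; the plate then lies over the catch and keeps it down, so the tab may be let go.
- park_tab (a point): Middle of the top of the thumb tab of the parking catch: ribbed steel, 38 (x) x 36 mm (y), 76 mm in front (-x) of the board's origin, 45 mm above the bench when up. Moves straight down 8.5 mm against a spring (2 to 6 N in all). Press here or up to 8 mm nearer the robot, not nearer the shoe: the rest comes out towards it, its plate to x = -57 mm.
- park_catch (a joint): Parking catch: 0 = up (its upright nose, 6 mm above the slot floor, stands behind the plate and locks it), +0.0085 m = pressed fully down.
- work_base: Working shoe on a dark steel base plate 170 x 110 x 8 mm, fixed; empty at the start. Origin: on the bench under the nominal middle of the slot, z up, +x = the way a plate is pushed in. The whole shoe (slot, stop, catch) is clamped up to 12 mm either way along x from nominal, different every time, not reported: the depth must be felt. Against the stop, the plate's origin is at x = 0 + setting.
- work_slot (a point): On the working slot's floor at its nominal middle, 42 mm above the bench. Shoe: block from x -42 to +58 mm, 92 mm wide, rails 13 mm high, end stop at x +40, 16 mm high. Between the rails the plate has 1.6 mm play to each side and 2 mm in height. Latched and let go, it rests 2 mm short of the stop; not latched, the ejector pin pushes it out again.
- work_mouth (a point): Middle of the working slot's mouth at floor height (x -42 mm, nominal), flared 3 mm to each side, floor ramped 2 mm. Start with the plate's origin 80 mm or more in front, about 1 mm above floor height. The catch's sloped nose reaches 16 mm in front of the mouth; its tab lies lower. Sliding takes 2 to 6 N, the last 12 mm 6 to 11 N, then the stop is hard; 55 N of contact is forcing.
- work_catch (a joint): Working catch: 0 = up, +0.0085 m = fully down. The plate holds it down (+0.005 to +0.0085) while it slides over it; it springs back to about 0 when the plate is home: the click. It is also up while no plate is over it.
- brush: Bystander: brush, 203 x 18 x 14 mm, lying on the bench. Origin centre of its underside.
- spatula: Bystander: thin pale modelling tool, 175 x 14 x 8 mm, lying between the shoes. Origin centre of its underside.
- rib: Bystander: oval wooden rib, 43 x 100 x 8 mm. Origin centre of its underside.
- plaster: Bystander: small plaster block, 42 x 74 x 26 mm. Origin centre of its underside.

How it is judged:
On the way, in this order (a step that is already met when the one before it is completed fails the run):
1. the parking shoe's catch is pressed down (value of joint park_catch above 0.006 m), for 0.05 s.
2. the rest is drawn right out of the parking shoe (horizontal distance between rest_plate and park_board above 0.095 m), for 0.1 s.
At the end, for the whole second after the job is handed in: The rest is home in the working shoe: origin x -16.5 to +14.5 mm in the base's frame (covers every setting), y within 4 mm, z 39 to 45.5 mm, straight and level within 0.08 rad; the working catch is up within 1.5 mm; the rest is still (x of rest_plate in the frame of work_base between -0.0165 and 0.0145 m and y of rest_plate in the frame of work_base between -0.004 and 0.004 m and z of rest_plate in the frame of work_base between 0.039 and 0.0455 m and angle between the x axis of rest_plate and the x axis of work_base, either way round below 0.08 rad and angle between rest_plate's own z axis and vertical below 0.08 rad and value of joint work_catch below 0.0015 m and linear speed of rest_plate below 0.02 m/s); the robot touches nothing.
It fails at once if the rest is forced: more than 55 N between it and the working shoe (contact force between rest_plate and work_base above 55 N).
It fails at once if the brush, modelling tool, rib or plaster block is shifted by more than 30 mm (distance of any of brush, spatula, rib, plaster from where it was at the start of the episode above 0.03 m).
It also fails if it takes over 53 s, if anything falls off the work surface, if the arm or the gripper's body presses on something with over 40 N, if the wrist force passes 120 N, or if a joint passes its speed limit or range.

ROBOT

A 7-joint arm with a two-finger parallel gripper is mounted at the origin on a cart in front of the work surface, level with it; the furniture and walls round the work are solid. World frame = base frame: x ahead of the robot, y to its left, z up, the work surface at z = 0. Lengths are in m, angles in rad, forces in N, time in s.
With the tool pointing down it reaches from about 0.4 to 0.75 m from the base axis. Payload 19.5 kg.
Tool frame: the origin (TCP) lies between the finger pads, 19 mm behind the fingertips; this is the grasp point; z points along the fingers, y is the line along which they close (so a half turn about z gives the same grasp; the last joint's range is limited). The gripper opens to 85 mm and grips with 20 to 120 N. Pads are 22 mm wide; open, the fingers measure 114 mm over their backs; the gripper's body (76 mm by 85 mm) begins 54 mm behind the grasp point. The pads swing forward as they close: fully open they stand 13 mm farther back than shut.
Start: joints at [-1.176, 0.707, -0.028, 1.485, 0.022, 0.951, -0.075], TCP at [0.243, 0.521, 0.25] pointing down, gripper open.
Joint ranges: [-2.71, 2.71], [-0.32, 2.16], [-1.57, 1.52], [0, 2.45], [-1.46, 4.6], [0, 2.02], [-2.83, 2.83]. Speed limits (rad/s): [1.89, 1.89, 2.57, 2.57, 3.01, 3.01, 3.01].

INTERFACE

Orientations are given as a rotation vector (axis times angle).
In Python, from workcell import r gives the robot as it stands.
- The arm moves only by the tool play_rows, never from a script. Its argument "series" is a list of rows, each a list of 3 entries, a list of its own where there are three numbers: the opening, from -1 (shut) to 1 (fully open), then the shift along the tool's x, y, z in shares of 75 cm (1.0 is 75 cm), then the turn about the tool's z in parts of the range, where 1.0 means pi rad. In form: [[jaw, [x, y, z], roll], ...]. A call has exactly 10 rows; each row is the pose to reach, as a shift and turn from the pose commanded when the call began, along the tool's axes at that moment; what a row does not reach only later rows make up. A row lasts 1/12 s, in which the tool goes at most 41.7 mm and 7.16 degrees, less where a joint would pass 70% of its speed; a pose out of reach is approached as far as the arm can. A shift or turn number past 1, either way, is cut back to 1. A call with a gripper value outside its range is refused whole. The fingers move at their own pace and stop on an object; "squeeze" is the grip in N (left out, the last holds). Time passes only in rows, so rows that repeat a pose let the fingers close, or fill a call up. It gives the time, the measured TCP pose, the force, the opening and the grip force at its end, in the units of the state.
- r.sense(): the state, without advancing time (a new reading comes with each control period).
- r.read_camera(name): name is "side" or "top" or "wrist"; returns (picture, depth): 480x640x3 uint8, red, green, blue; 480x640 float32, m along the optical axis (not along the pixel's ray), 0 where there is no reading.
- r.get_calibration(name): a dict with "fx", "fy", "cx", "cy" (pixels), "R" (3x3) and "t" (3): a world point X has camera coordinates R X + t; the wrist camera has in their place "mount" (4x4, takes a point from camera to tool coordinates, whose origin is the TCP and whose axes are the flange's). Camera axes: x right, y down, z forward; pixel columns grow to the right and rows downward; lengths in m; the calibration is good to about 2 mm. The wrist camera is an equidistant fisheye: a pixel r from the principal point sees the ray r / f radians off the axis. A picture is of the moment at which its call begins: read the wrist's pose just before it. get_calibration takes no time and is no camera call.
- r.hand_in(): hands the job in; it is judged then, once.
Trained networks look in the newest picture that a camera, given by its name, has taken for a name from the list of things; names that differ only in an ending like _2 or _b are one class to them, and where a whole thing is asked for, a point or a joint stands for the part that bears it (a point fixed in the world has none). Each returns a list of dicts, best first, with "conf" (0 to 1); they miss things now and then, are a little off and sometimes report something else, mostly with a low value. They report only what shows in the picture. A call takes as long as a camera call.
- r.spot_in(camera, thing): "location" ([column, row] in pixels, amid what is visible of it).
- r.trace(camera, thing): "mask" (480x640 bool, what is visible of it) and "location" ([column, row] in pixels, amid what is visible of it).
The state is a dict: "time_s": time; "qpos": joint angles; "qd": joint speeds; "tau": joint torques, N m; "tcp_pos": TCP position; "tcp_rot": TCP orientation; "contact_force": force on the tool from outside, world axes, zero at the start; "wrist_torque": the same for the moment, N m; "gripper_width": finger opening in m; "finger_force": force on a finger pad.
Only numpy, scipy, OpenCV 4.12 (cv2) and the standard library are available. Lean on these libraries where they do the work, as an engineer would, in place of code of your own. Each camera call takes 0.05 s, during which the arm holds its last target. There are 200 camera calls.

## Working session

There is one attempt and no reset: what is moved stays moved. The work goes in short steps, Python scripts to look and compute and a tool call to move; the robot and the scene stay as the last step left them, time stands still between calls to the robot, and variables do not carry over. Pictures are saved under pics/ and viewed, at most 10 in all, crops included, and the job is handed in when it is done.

Besides the shell and the picture viewer there is one more tool, called after "Emit:" as a command line: name --argument value ..., lists and objects as JSON in quotes. play_rows: Moves the arm, as the interface text tells. Its arguments: {"type":"object","properties":{"series":{"type":"array","items":{"type":"array"}},"squeeze":{"type":"number"}},"required":["series"]}

```bash
mkdir -p pics
cat > h.py <<'E'
import numpy as np, cv2
from scipy.spatial.transform import Rotation as Ro
from workcell import r
def cloud(cam,d):
    c=r.get_calibration(cam); v,u=np.mgrid[:480,:640]
    P=np.stack([(u-c['cx'])/c['fx']*d,(v-c['cy'])/c['fy']*d,d],-1)
    W=(P-np.array(c['t']))@np.array(c['R']); W[d<=0]=np.nan
    return W
E
python3 - <<'E'
from h import *
s=r.sense(); print(s['time_s'],s['tcp_pos'],s['tcp_rot'],s['gripper_width'],s['contact_force'])
for cam in ['top','side']:
    im,d=r.read_camera(cam); W=cloud(cam,d); np.save(cam+'.npy',W); cv2.imwrite(f'pics/{cam}0.png',im[...,::-1])
    for n in ['rest_plate','park_board','park_tab','work_base','work_catch','brush','spatula','rib','plaster']:
        for o in r.trace(cam,n)[:1]:
            m=o['mask']; p=W[m]; p=p[~np.isnan(p[:,0])]
            print(cam,n,round(o['conf'],2),np.round(o['location']),np.median(p,0).round(3),p[:,:].min(0).round(3),p.max(0).round(3))
            np.save(f'm_{cam}_{n}.npy',m)
print(r.sense()['time_s'])
E
```

```text
0.0 [0.24313524 0.52080771 0.24954689] [-6.80636062e-01 -3.06676935e+00  1.62847229e-03] 0.08526049120573315 [-0.02525304 -0.50681712 -0.08277454]
top rest_plate 0.74 [384. 198.] [ 0.614 -0.27   0.066] [ 0.581 -0.3    0.057] [ 0.662 -0.246  0.111]
top park_board 0.79 [371. 197.] [ 0.625 -0.261  0.048] [ 0.531 -0.331 -0.003] [ 0.715 -0.214  0.073]
top park_tab 0.8 [384. 230.] [ 0.557 -0.268  0.046] [ 0.531 -0.294 -0.003] [ 0.583 -0.249  0.062]
top work_base 0.77 [238. 211.] [0.585 0.023 0.04 ] [ 0.474 -0.044 -0.003] [0.69  0.094 0.064]
top work_catch 0.81 [226. 255.] [0.504 0.041 0.036] [0.478 0.022 0.031] [0.528 0.06  0.055]
top brush 0.69 [294. 296.] [ 0.416 -0.095  0.012] [ 0.315 -0.126 -0.004] [ 0.511 -0.064  0.02 ]
top spatula 0.97 [302. 212.] [ 0.6   -0.103  0.007] [ 0.511 -0.109  0.   ] [ 0.683 -0.097  0.014]
top rib 0.71 [414. 314.] [ 0.382 -0.34   0.009] [ 0.354 -0.386 -0.004] [ 0.407 -0.29   0.015]
top plaster 0.67 [304. 156.] [ 0.717 -0.112  0.026] [ 0.697 -0.149 -0.001] [ 0.742 -0.075  0.032]
side rest_plate 0.71 [397. 276.] [ 0.607 -0.281  0.077] [ 0.577 -0.298  0.052] [ 0.661 -0.226  0.109]
side park_board 0.86 [399. 299.] [ 0.6   -0.307  0.044] [ 0.53  -0.332 -0.001] [ 0.725 -0.213  0.072]
side park_tab 0.92 [367. 297.] [ 0.558 -0.27   0.046] [ 0.53  -0.286 -0.   ] [ 0.585 -0.213  0.061]
side work_base 0.79 [286. 215.] [0.573 0.003 0.036] [ 0.474 -0.046 -0.003] [0.687 0.156 0.061]
side work_catch 0.67 [250. 218.] [0.504 0.039 0.036] [ 0.474  0.022 -0.002] [0.543 0.11  0.052]
side brush 0.96 [237. 283.] [ 0.408 -0.095  0.011] [ 0.314 -0.125 -0.002] [ 0.516 -0.049  0.016]
side spatula 0.77 [329. 250.] [ 0.593 -0.105  0.007] [ 0.513 -0.111 -0.   ] [ 0.68  -0.095  0.011]
side rib 0.6 [296. 395.] [ 0.379 -0.343  0.008] [ 0.356 -0.385 -0.001] [ 0.41  -0.29   0.013]
side plaster 0.72 [385. 228.] [ 0.711 -0.118  0.025] [ 0.695 -0.149  0.002] [ 0.74  -0.073  0.029]
1.0
```

Run:
```python
from h import *
W=np.load('top.npy')
im=cv2.imread('pics/top0.png'); 
cv2.imwrite('pics/top0c.png',cv2.resize(im[100:360,180:460],None,fx=2.85,fy=2.3*0+2.3))
def fit(name,m):
    p=W[m]; 
    if len(p)<20: print(name,len(p));return
    lab=(cv2.minAreaRect((p[:,:2]*1000).astype(np.float32)))
    print(name,len(p),'med',np.median(p,0).round(4),'rect',np.round(lab[0],1),np.round(lab[1],1),round(lab[2],2))
def op(m): 
    m=cv2.morphologyEx(m.astype(np.uint8),cv2.MORPH_OPEN,np.ones((3,3)))
    n,l,st,_=cv2.connectedComponentsWithStats(m); return l==1+np.argmax(st[1:,4]) if n>1 else m>0
x,y,z=W[...,0],W[...,1],W[...,2]
park=(x>.5)&(x<.76)&(y>-.36)&(y<-.18); wk=(x>.44)&(x<.72)&(y>-.07)&(y<.12)
print(np.histogram(z[park],np.arange(0,.12,.004))); print(np.histogram(z[wk],np.arange(0,.08,.003))[0])
fit('block top',op(park&(z>.101)))
fit('park >.055<.075',op(park&(z>.054)&(z<.075)))
fit('board',park&(z>.012)); fit('tab',np.load('m_top_park_tab.npy')&(z>.038)&(z<.05))
fit('work >4mm',op(wk&(z>.005))); fit('rails',op(wk&(z>.03))); fit('rails top',wk&(z>.049))
fit('wtab',np.load('m_top_work_catch.npy')&(z>.03)&(z<.04)); fit('floor',op(wk&(z>.037)&(z<.046)))
```

```text
(array([3762,  311,   22,  118,  693,  214,   16,   18,   18,   13,   91,
        259,   98,   70,  127,  663,  715,  331,   23,    9,   12,   10,
          9,   12,   11,   84,  235,   49,    0]), array([0.   , 0.004, 0.008, 0.012, 0.016, 0.02 , 0.024, 0.028, 0.032,
       0.036, 0.04 , 0.044, 0.048, 0.052, 0.056, 0.06 , 0.064, 0.068,
       0.072, 0.076, 0.08 , 0.084, 0.088, 0.092, 0.096, 0.1  , 0.104,
       0.108, 0.112, 0.116]))
[3844  939  808  592  105   63   20   32   19   20   42  199  170  412
  553  145   84  251  505  358   90    2    0    0    0    0]
block top 352 med [ 0.621  -0.2719  0.1059] rect [ 621.8 -272.2] [35.2 39.5] 88.82
park >.055<.075 1858 med [ 0.6348 -0.2696  0.0646] rect [ 628.2 -272.9] [ 91.4 112. ] 86.49
board 3898 med [ 0.6205 -0.2658  0.0618] rect [ 621.6 -272.7] [110.1 179.7] 86.09
tab 341 med [ 0.5516 -0.2676  0.0457] rect [ 557.1 -268.7] [36.2 50. ] 84.96
work >4mm 4475 med [0.585  0.0234 0.0407] rect [579.1  25.9] [110.1 206.3] 78.22
rails 2794 med [0.5668 0.0316 0.0453] rect [551.7  31.9] [ 92.1 150.3] 78.19
rails top 1271 med [0.5913 0.02   0.056 ] rect [573.4  27.5] [ 92.1 105.9] 78.02
wtab 296 med [0.498  0.0419 0.0354] rect [503.5  41.6] [33.7 49.5] 79.88
floor 904 med [0.5647 0.0314 0.0424] rect [567.6  31.2] [52.3 82. ] 78.68
```

View pics/top0c.png

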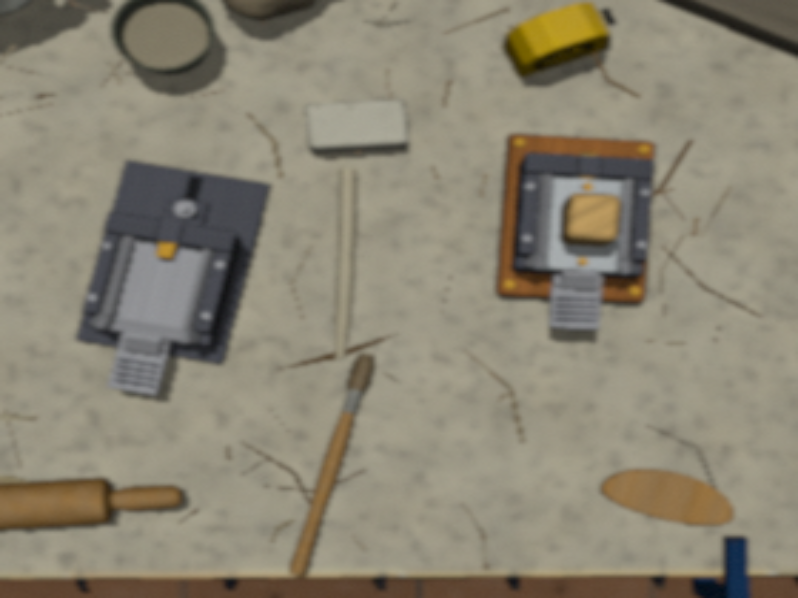

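Top view: the parking shoe with the rest is at right (block at pixel ~(590,217), tab ~(575,300)). The working shoe is at left (slot ~(165,285), tab ~(140,365)), and the brush and spatula lie between them.

```bash
cat >> h.py <<'E'
D=np.pi/180
def rel(target,yaw_y,half=True):
    """shift (cm, tool axes) and roll (rad) from the measured pose to TCP target, with tool y along yaw_y (deg)"""
    s=r.sense(); R=Ro.from_rotvec(s['tcp_rot']).as_matrix()
    sh=R.T@(np.array(target)-s['tcp_pos'])*100
    y=R[:,1]; cur=np.arctan2(y[1],y[0]); roll=-(yaw_y*D-cur)
    roll=(roll+np.pi/2)%np.pi-np.pi/2
    print('t',round(s['time_s'],2),'tcp',np.round(s['tcp_pos'],4),'yaw_y',round(cur/D,2),'tilt',np.round(R[:,2],3),'F',np.round(s['contact_force'],1),'shift',np.round(sh,2),'roll',round(roll,3),'w',round(s['gripper_width'],4),'q7',round(s['qpos'][6],2),round(s['qpos'][4],2))
E
python3 - <<'E'
from h import *
rel([.45,.15,.25],-3.8); rel([.547,-.267,.15],-3.8); rel([.547,-.267,.15],86.2)
E
```

```text
t 1.0 tcp [0.2432 0.521  0.25  ] yaw_y 64.97 tilt [-0. -0. -1.] F [ 0.2 -0.4  0.4] shift [-34.43 -24.87  -0.  ] roll 1.2 w 0.0857 q7 -0.08 0.02
t 1.0 tcp [0.2432 0.521  0.25  ] yaw_y 64.97 tilt [-0. -0. -1.] F [ 0.2 -0.4  0.4] shift [-60.86 -58.55  10.  ] roll 1.2 w 0.0857 q7 -0.08 0.02
t 1.0 tcp [0.2432 0.521  0.25  ] yaw_y 64.97 tilt [-0. -0. -1.] F [ 0.2 -0.4  0.4] shift [-60.86 -58.55  10.  ] roll -0.37 w 0.0857 q7 -0.08 0.02
```

Careful with the scale: shifts go in shares of 75 cm and turns go in shares of pi rad. That gives: -32.8 cm / 75 = -0.4373, -29.4 cm / 75 = -0.392, 0.08 rad / 3.1416 = 0.0255.

Emit:
play_rows --series '[[0,[-0.0267,-0.02,0],0.0255],[-1,[-0.0667,-0.048,0],0.0637],[-1,[-0.12,-0.0853,0],0.1019],[-1,[-0.1653,-0.12,0],0.1401],[-1,[-0.2107,-0.152,0],0.1783],[-1,[-0.256,-0.1853,0],0.2165],[-1,[-0.3013,-0.2173,0],0.2546],[-1,[-0.3467,-0.2507,0],0.2928],[-1,[-0.392,-0.2827,0],0.331],[-1,[-0.4373,-0.316,0],0.3692]]' --squeeze 60

```text
time_s: 1.83
tcp_pos: [0.4362, 0.1742, 0.2502]
tcp_rot: [2.256, 2.186, 0.001]
contact_force: [0.8, 0.2, 0.8]
gripper_width: -0.0003
finger_force: 0.0
```

Run:
```python
from h import *
rel([.546,-.267,.12],-3.8)
```

```text
t 1.83 tcp [0.4362 0.1742 0.2502] yaw_y -1.82 tilt [ 0.  0. -1.] F [0.8 0.2 0.8] shift [-43.75  12.37  13.01] roll 0.035 w -0.0003 q7 -0.26 -0.2
```

In the tool's units: -39 cm / 75 = -0.52, -35.3 cm / 75 = -0.4707, 0.035 rad / 3.1416 = 0.0111.

Emit:
play_rows --series '[[-1,[-0.0467,0.0133,0],0.0016],[-1,[-0.0987,0.028,0],0.0032],[-1,[-0.152,0.0427,0],0.0048],[-1,[-0.2053,0.0573,0],0.0064],[-1,[-0.2587,0.0733,0],0.008],[-1,[-0.312,0.088,0],0.0095],[-1,[-0.3653,0.1027,0.0133],0.0111],[-1,[-0.4187,0.1187,0.0267],0.0111],[-1,[-0.4707,0.1333,0.04],0.0111],[-1,[-0.52,0.1467,0.0667],0.0111]]'

```text
time_s: 2.67
tcp_pos: [0.5351, -0.2162, 0.2024]
tcp_rot: [2.287, 2.15, 0.001]
contact_force: [0.7, 0.1, 0.9]
gripper_width: 0.0004
finger_force: 0.0
```

Run:
```python
from h import *
rel([.546,-.267,.070],-3.8)
```

```text
t 2.67 tcp [ 0.5351 -0.2162  0.2024] yaw_y -3.53 tilt [ 0.002 -0.001 -1.   ] F [0.7 0.1 0.9] shift [-4.99  1.37 13.24] roll 0.005 w 0.0004 q7 0.41 -0.16
```

In the tool's units: 13 cm / 75 = 0.1733, 12.8 cm / 75 = 0.1707, 0.005 rad / 3.1416 = 0.0016.

Emit:
play_rows --series '[[-1,[-0.02,0.0053,0.0067],0.0016],[-1,[-0.04,0.012,0.0267],0.0016],[-1,[-0.06,0.0173,0.0667],0.0016],[-1,[-0.0653,0.0187,0.1067],0.0016],[-1,[-0.0653,0.0187,0.14],0.0016],[-1,[-0.0653,0.0187,0.16],0.0016],[-1,[-0.0653,0.0187,0.1707],0.0016],[-1,[-0.0653,0.0187,0.1733],0.0016],[-1,[-0.0653,0.0187,0.1733],0.0016],[-1,[-0.0653,0.0187,0.1733],0.0016]]'

```text
time_s: 3.5
tcp_pos: [0.5459, -0.2633, 0.0728]
tcp_rot: [2.292, 2.146, 0.001]
contact_force: [0.2, -1.1, 0.5]
gripper_width: 0.0004
finger_force: 0.0
```

Run:
```python
from h import *
rel([.546,-.267,.0565],-3.8)
im,d=r.read_camera('side'); cv2.imwrite('pics/s1.png',cv2.resize(im[200:360,250:500,::-1],None,fx=3,fy=3))
```

```text
t 3.5 tcp [ 0.5459 -0.2633  0.0728] yaw_y -3.78 tilt [ 0.001 -0.001 -1.   ] F [ 0.2 -1.1  0.5] shift [-0.37  0.03  1.63] roll 0.0 w 0.0004 q7 0.49 -0.18
```

View pics/s1.png

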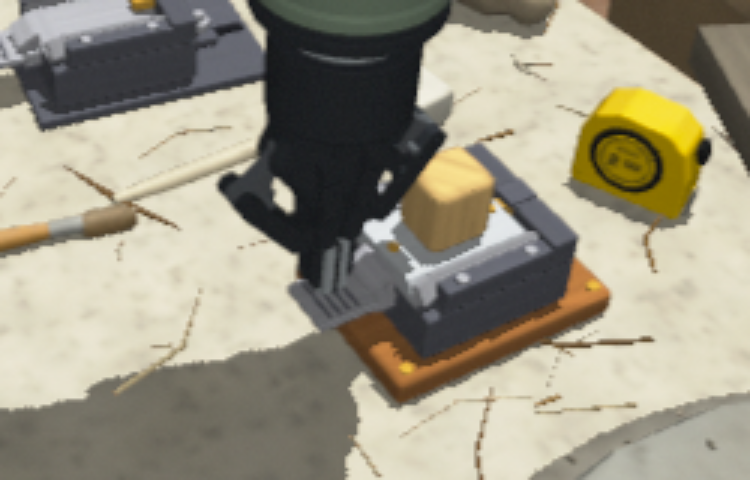

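Side view: the closed fingers stand over the tab (crop ~(330,280)), but the knuckles stick out towards the block (~(415,150)). I'll turn 90° before pressing.

In the tool's units: -0.35 cm / 75 = -0.0047, -0.3 cm / 75 = -0.004, -1.18 rad / 3.1416 = -0.3756.

Emit:
play_rows --series '[[-1,[-0.0013,0,0],-0.0318],[-1,[-0.0027,0,0],-0.07],[-1,[-0.004,0,0],-0.1082],[-1,[-0.0047,0,0],-0.1464],[-1,[-0.0047,0,0],-0.1846],[-1,[-0.0047,0,0],-0.2228],[-1,[-0.0047,0,0],-0.261],[-1,[-0.0047,0,0],-0.2992],[-1,[-0.0047,0,0],-0.3374],[-1,[-0.0047,0,0],-0.3756]]'

```text
time_s: 4.38
tcp_pos: [0.5456, -0.267, 0.0729]
tcp_rot: [0.702, 3.061, -0.002]
contact_force: [0.7, 0.4, -0.4]
gripper_width: 0.0002
finger_force: 0.0
```

Run:
```python
from h import *
rel([.546,-.267,.0565],86.2)
```

```text
t 4.38 tcp [ 0.5456 -0.267   0.0729] yaw_y 64.16 tilt [ 0.001 -0.001 -1.   ] F [ 0.7  0.4 -0.4] shift [-0.03  0.02  1.64] roll -0.385 w 0.0002 q7 1.31 0.25
```

In the tool's units: 1.65 cm / 75 = 0.022, 1.5 cm / 75 = 0.02, -0.385 rad / 3.1416 = -0.1225.

Emit:
play_rows --series '[[-1,[0,0,0],-0.0382],[-1,[0,0,0],-0.0764],[-1,[0,0,0],-0.1146],[-1,[0,0,0.0027],-0.1225],[-1,[0,0,0.008],-0.1225],[-1,[0,0,0.012],-0.1225],[-1,[0,0,0.016],-0.1225],[-1,[0,0,0.02],-0.1225],[-1,[0,0,0.022],-0.1225],[-1,[0,0,0.022],-0.1225]]'

```text
time_s: 5.22
tcp_pos: [0.5453, -0.2667, 0.0552]
tcp_rot: [-0.114, -3.139, 0.001]
contact_force: [-0.6, -0.7, 4.5]
gripper_width: -0.0001
finger_force: 2.4
```

Run:
```python
from h import *
rel([.546,-.267,.0565],86.2)
im,d=r.read_camera('side'); cv2.imwrite('pics/s2.png',cv2.resize(im[200:360,250:500,::-1],None,fx=3,fy=3))
```

```text
t 5.22 tcp [ 0.5453 -0.2667  0.0552] yaw_y 85.83 tilt [-0. -0. -1.] F [-0.6 -0.7  4.5] shift [-0.07 -0.02 -0.13] roll -0.006 w -0.0001 q7 1.57 0.39
```

View pics/s2.png

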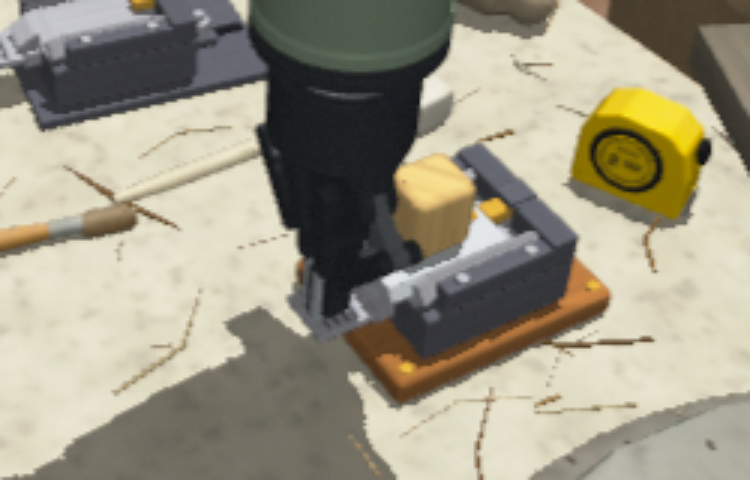

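Side view: the rest has sprung out about 13 mm towards the robot (block ~(435,210)), and the catch is held down. Next I raise the tool, turn it back and open.

In the tool's units: -12 cm / 75 = -0.16, -11.5 cm / 75 = -0.1533, 0.17 rad / 3.1416 = 0.0541.

Emit:
play_rows --series '[[-1,[0,0,-0.0133],0],[-1,[0,0,-0.0467],0],[-1,[0,0,-0.0933],0.0159],[-1,[0,0,-0.1333],0.0541],[-1,[0,0,-0.1533],0.0923],[0,[0,0,-0.16],0.1305],[0.5,[0,0,-0.16],0.1687],[0.5,[0,0,-0.16],0.2069],[0.5,[0,0,-0.16],0.2451],[0.5,[0,0,-0.16],0.2833]]'

```text
time_s: 6.1
tcp_pos: [0.5453, -0.2663, 0.1759]
tcp_rot: [1.462, 2.781, 0.001]
contact_force: [-0.5, 0.2, -1.1]
gripper_width: 0.0608
finger_force: 0.0
```

Run:
```python
from h import *
im,d=r.read_camera('side'); W=cloud('side',d)
z=W[...,2]; m=r.trace('side','rest_block')
m=m[0]['mask'] if m else np.zeros_like(z,bool)
im,d=r.read_camera('top'); T=cloud('top',d); mt=r.trace('top','rest_block')
for n,P,mm in (('side',W,m),('top',T,mt[0]['mask'] if mt else None)):
    if mm is None: continue
    for q in (mm, mm&(P[...,2]>.1)&(P[...,2]<.11)):
        p=P[q]; p=p[~np.isnan(p[:,0])]; print(n,len(p),np.median(p,0).round(4)); b=cv2.minAreaRect((p[:,:2]*1000).astype(np.float32)); print(np.round(b[0],1),np.round(b[1],1),b[2])
rel([.609,-.271,.092],-3.8)
```

```text
side 1431 [ 0.5929 -0.28    0.0742]
[ 618.7 -228.7] [155.4  87.7] 75.1329574584961
side 381 [ 0.6036 -0.2736  0.1057]
[ 606.4 -271.2] [36.2 38.5] 84.05330657958984
t 6.3 tcp [ 0.5453 -0.2663  0.1756] yaw_y 35.15 tilt [-0.  0. -1.] F [-0.8 -0.1 -0.1] shift [-4.05  4.94  8.36] roll 0.68 w 0.0641 q7 0.95 0.08
```

In the tool's units: 4.85 cm / 75 = 0.0647, 1.5 cm / 75 = 0.02, 0.68 rad / 3.1416 = 0.2165.

Emit:
play_rows --series '[[0.6,[-0.0067,0.008,0],0.0382],[0.6,[-0.016,0.02,0],0.0764],[0.6,[-0.0267,0.0333,0],0.1146],[0.6,[-0.0373,0.0453,0],0.1528],[0.6,[-0.0453,0.056,0],0.191],[0.6,[-0.0507,0.0627,0],0.2165],[0.6,[-0.0527,0.0647,0],0.2165],[0.6,[-0.0529,0.0647,0],0.2165],[0.6,[-0.0529,0.0647,0.0133],0.2165],[0.6,[-0.0529,0.0647,0.0267],0.2165]]'

```text
time_s: 7.13
tcp_pos: [0.6073, -0.2717, 0.1548]
tcp_rot: [2.296, 2.144, 0.0]
contact_force: [-0.1, 0.3, -0.5]
gripper_width: 0.0683
finger_force: 0.0
```

Run:
```python
from h import *
rel([.6075,-.2713,.092],-3.8)
```

```text
t 7.13 tcp [ 0.6073 -0.2717  0.1548] yaw_y -3.92 tilt [ 0. -0. -1.] F [-0.1  0.3 -0.5] shift [0.04 0.01 6.28] roll -0.002 w 0.0683 q7 0.39 -0.12
```

In the tool's units: 6.2 cm / 75 = 0.0827, 5.6 cm / 75 = 0.0747.

Emit:
play_rows --series '[[0.6,[0,0,0.0133],0],[0.6,[0,0,0.0333],0],[0.6,[0,0,0.056],0],[0.6,[0,0,0.0747],0],[0.6,[0,0,0.0827],0],[0.6,[0,0,0.0827],0],[-0.1,[0,0,0.0827],0],[-0.4,[0,0,0.0827],0],[-0.6,[0,0,0.0827],0],[-1,[0,0,0.0827],0]]' --squeeze 60

```text
time_s: 7.97
tcp_pos: [0.6081, -0.2717, 0.0944]
tcp_rot: [2.298, 2.14, 0.001]
contact_force: [-1.0, -0.9, 5.8]
gripper_width: 0.0392
finger_force: 62.0
```

Emit:
play_rows --series '[[-1,[0,0,0],0],[-1,[0,0,0],0],[-1,[0,0,0],0],[-1,[0,0,0],0],[-1,[0,0,0],0],[-1,[0,0,0],0],[-1,[0,0,0],0],[-1,[0,0,0],0],[-1,[0,0,0],0],[-1,[0,0,0],0]]'

```text
time_s: 8.8
tcp_pos: [0.6082, -0.2717, 0.0944]
tcp_rot: [2.298, 2.14, 0.001]
contact_force: [-0.7, 0.6, 5.8]
gripper_width: 0.0391
finger_force: 62.0
```

Run:
```python
from h import *
rel([.512,-.2647,.092],-3.8)
im,d=r.read_camera('side'); cv2.imwrite('pics/s3.png',cv2.resize(im[200:360,250:500,::-1],None,fx=3,fy=3))
```

```text
t 8.8 tcp [ 0.6082 -0.2717  0.0944] yaw_y -4.06 tilt [ 0.002 -0.001 -1.   ] F [-0.7  0.6  5.8] shift [ 0.02 -9.64  0.23] roll -0.005 w 0.0391 q7 0.4 -0.13
```

View pics/s3.png

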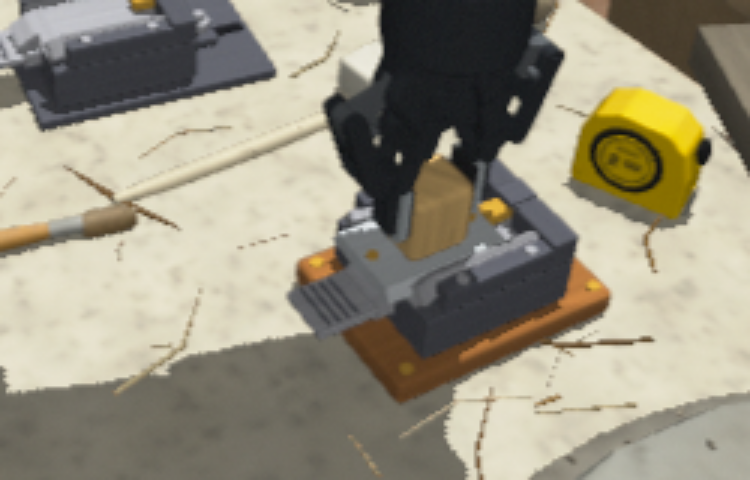

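Side view: the block is held between the pads on its front and back faces (crop ~(440,215)). I'll draw the rest straight out.

In the tool's units: -9.9 cm / 75 = -0.132, -9.4 cm / 75 = -0.1253.

Emit:
play_rows --series '[[-1,[0,-0.004,-0.0007],0],[-1,[0,-0.012,-0.0013],0],[-1,[0,-0.024,-0.0013],0],[-1,[0,-0.04,-0.0013],0],[-1,[0,-0.0573,-0.0013],0],[-1,[0,-0.0747,-0.0013],0],[-1,[0,-0.092,-0.0013],0],[-1,[0,-0.1093,-0.0013],0],[-1,[0,-0.1253,-0.0013],0],[-1,[0,-0.132,-0.0013],0]]'

```text
time_s: 9.68
tcp_pos: [0.5074, -0.2645, 0.0945]
tcp_rot: [-2.299, -2.14, 0.001]
contact_force: [-0.5, -0.1, -5.6]
gripper_width: 0.0389
finger_force: 61.3
```

Emit:
play_rows --series '[[-1,[0,-0.0027,0],0],[-1,[0,-0.004,-0.004],0],[-1,[0,-0.004,-0.0133],0],[-1,[0,-0.004,-0.0333],0],[-1,[0,-0.004,-0.06],0],[-1,[0,-0.004,-0.08],0],[-1,[0,-0.004,-0.0933],0],[-1,[0,-0.004,-0.1],0],[-1,[0,-0.004,-0.1],0],[-1,[0,-0.004,-0.1],0]]'

```text
time_s: 10.52
tcp_pos: [0.506, -0.2641, 0.1689]
tcp_rot: [-2.298, -2.141, 0.0]
contact_force: [0.3, 0.2, -6.1]
gripper_width: 0.0389
finger_force: 61.6
```

Run:
```python
from h import *
rel([.4486,.0536,.15],-11.85)
im,d=r.read_camera('side'); cv2.imwrite('pics/s4.png',cv2.resize(im[150:390,200:500,::-1],None,fx=2.5,fy=2.5))
```

```text
t 10.52 tcp [ 0.506  -0.2641  0.1689] yaw_y -4.06 tilt [-0.  0. -1.] F [ 0.3  0.2 -6.1] shift [31.28 -7.97  1.89] roll 0.136 w 0.0389 q7 0.46 -0.11
```

View pics/s4.png

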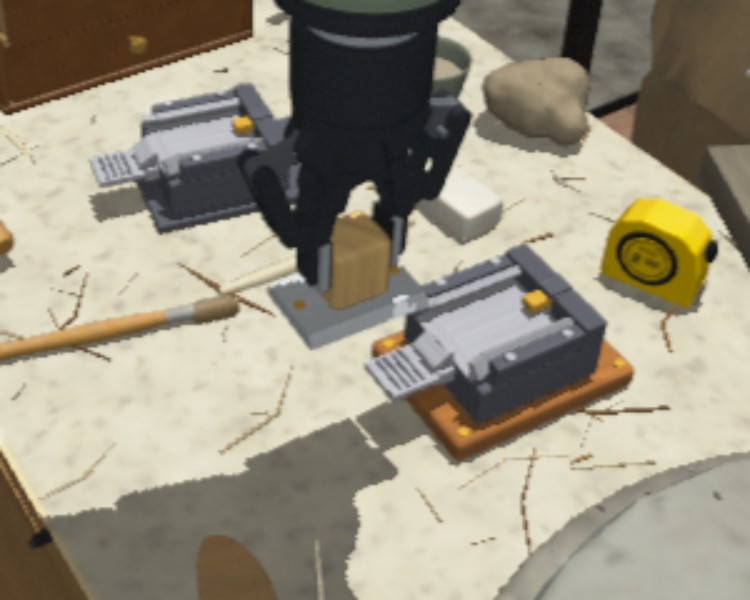

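Side view: the rest is clear of the parking shoe and level in the grip (crop ~(350,300)). I'll carry it to a point in front of the working shoe.

In the tool's units: 31.3 cm / 75 = 0.4173, -6.1 cm / 75 = -0.0813, 0.136 rad / 3.1416 = 0.0433.

Emit:
play_rows --series '[[-1,[0.02,-0.0053,0],0.0032],[-1,[0.06,-0.016,0],0.0095],[-1,[0.1093,-0.028,0],0.0159],[-1,[0.16,-0.0413,0],0.0223],[-1,[0.2133,-0.0547,0],0.0286],[-1,[0.2667,-0.068,0],0.035],[-1,[0.32,-0.0813,0],0.0414],[-1,[0.3667,-0.0933,0],0.0433],[-1,[0.4,-0.1027,0],0.0433],[-1,[0.4173,-0.1067,0],0.0433]]'

```text
time_s: 11.4
tcp_pos: [0.4473, 0.0572, 0.1686]
tcp_rot: [-2.434, -1.984, 0.001]
contact_force: [0.5, -0.1, -5.1]
gripper_width: 0.039
finger_force: 62.0
```

In the tool's units: 4 cm / 75 = 0.0533, 3.2 cm / 75 = 0.0427.

Emit:
play_rows --series '[[-1,[0,0,0.0107],0],[-1,[0,0,0.0267],0],[-1,[0,0,0.0427],0],[-1,[0,0,0.0533],0],[-1,[0,0,0.0533],0],[-1,[0,0,0.0533],0],[-1,[0,0,0.0533],0],[-1,[0,0,0.0533],0],[-1,[0,0,0.0533],0],[-1,[0,0,0.0533],0]]'

```text
time_s: 12.23
tcp_pos: [0.4485, 0.0537, 0.1295]
tcp_rot: [2.439, 1.98, 0.001]
contact_force: [-0.7, 0.3, -5.5]
gripper_width: 0.039
finger_force: 61.7
```

```bash
python3 - <<'E'
from h import *
rel([.4486,.0536,.088],-11.85)
s=r.sense(); tcp=s['tcp_pos']; R=Ro.from_rotvec(s['tcp_rot']).as_matrix(); uy=R[:,1]; ux=R[:,0]
for cam in ('top','side'):
    im,d=r.read_camera(cam); W=cloud(cam,d); cv2.imwrite(f'pics/{cam}5.png',im[...,::-1]); np.save(cam+'5.npy',W)
    for n in ('rest_plate',):
        o=r.trace(cam,n)
        if not o: print(cam,'none'); continue
        m=o[0]['mask']; np.save(f'm5_{cam}.npy',m); P=(W-tcp)[m]; P=P[~np.isnan(P[:,0])]
        a=np.c_[P@uy,P@ux,P[:,2]]*1000
        print(cam,np.histogram(a[:,2],np.arange(-60,30,4))[0])
        k=(a[:,2]>-40)&(a[:,2]<-26); b=a[k]; print('plate top z',np.median(b[:,2]),np.percentile(b,[1,50,99],0).round(1))
        print(cv2.minAreaRect(b[:,:2].astype(np.float32)))
E
python3 - <<'E'
import cv2,numpy as np
a=cv2.imread('pics/side5.png')[120:360,120:440]; cv2.imwrite('pics/s5.png',cv2.resize(a,None,fx=2.4,fy=2.4))
E
```

```text
t 12.23 tcp [0.4485 0.0537 0.1295] yaw_y -11.85 tilt [ 0.001  0.    -1.   ] F [-0.7  0.3 -5.5] shift [-0.01  0.01  4.15] roll -0.0 w 0.039 q7 -0.07 -0.32
top [  0   0   0   0  11  48 172 137   6   9   2   4   5   5   3   1   1   0
   0   0   0   0]
plate top z -32.71604268998273 [[-38.9 -28.5 -39.5]
 [  6.9 -21.1 -32.7]
 [ 39.6  -4.8 -27.7]]
((0.94769287109375, -19.876962661743164), (80.75409698486328, 25.16119384765625), 6.746970176696777)
side [  0   0   0   0  11  99 284 186  33  38  40  43  45  39  44  42  50 136
  65   1   0   0]
plate top z -32.515036556472964 [[-40.8 -27.9 -39.6]
 [ -5.  -15.6 -32.5]
 [ 38.1  24.2 -26.4]]
((-1.1465911865234375, -1.0492305755615234), (56.92262649536133, 80.1201171875), 89.18537902832031)
```

View pics/s5.png

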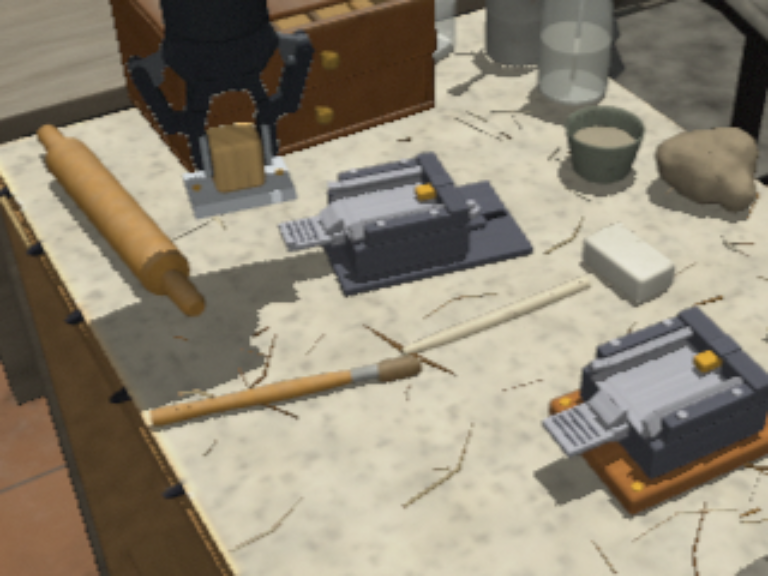

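Side view: the rest hangs level in front of the working shoe's mouth (plate ~(240,190), shoe ~(400,215)) and lines up with it. One cross-check of the shoe's axis from the side camera before inserting.

Run:
```python
from h import *
U=np.array([np.cos(-11.85*D),np.sin(-11.85*D)]); N=np.array([-U[1],U[0]])
for f in ('top.npy','side.npy','top5.npy','side5.npy'):
    W=np.load(f); x,y,z=np.moveaxis(W,-1,0)
    u=W[...,:2]@U; n=W[...,:2]@N
    k=(z>.049)&(z<.063)&(u>.5)&(u<.63)&(n>.08)&(n<.21)
    m=cv2.morphologyEx(k.astype(np.uint8),cv2.MORPH_OPEN,np.ones((2,2)))>0
    p=W[m][:,:2]*1000; b=cv2.minAreaRect(p.astype(np.float32)); c=np.array(b[0])
    kf=(abs(z-.042)<.003)&(u>.52)&(u<.58)&(n>.08)&(n<.21)
    kn=(z>.03)&(u>.44)&(u<.5)&(n>.1)&(n<.19)
    print(f,'u',round(c@U,1),'n',round(c@N,1),np.round(b[1],1),round(b[2],2),'n pct',np.percentile(n[m],[1,99]).round(4),'u pct',np.percentile(u[m],[1,99]).round(4),'tab n',np.percentile(n[kn],[2,98]).round(4) if kn.any() else '', 'floor z',np.nanmedian(z[kf]).round(4))
t=np.array([.4485,.0537]); print('tcp u,n',t@U,t@N)
```

```text
top.npy u 557.1 n 144.0 [ 87.7 102.3] 75.63 n pct [nan nan] u pct [nan nan] tab n [0.1272 0.1618] floor z 0.0425
side.npy u 602.1 n 163.5 [202.6  80. ] 39.38 n pct [nan nan] u pct [nan nan] tab n [0.1273 0.1625] floor z 0.0424
top5.npy u nan n nan [0. 0.] 0.0 n pct [nan nan] u pct [nan nan] tab n [0.1017 0.1877] floor z 0.0425
side5.npy u 602.7 n 163.1 [202.   81.4] 39.3 n pct [nan nan] u pct [nan nan] tab n [0.1013 0.1581] floor z 0.0423
tcp u,n 0.42791451340678843 0.14465513891954013
```

In the tool's units: 4.4 cm / 75 = 0.0587, 4.3 cm / 75 = 0.0573.

Emit:
play_rows --series '[[-1,[0,0.0027,0.0133],0],[-1,[0,0.0067,0.0333],0],[-1,[0,0.0067,0.0507],0],[-1,[0,0.0067,0.0573],0],[-1,[0,0.0067,0.0587],0],[-1,[0,0.0133,0.0587],0],[-1,[0,0.0267,0.0587],0],[-1,[0,0.04,0.0587],0],[-1,[0,0.0507,0.0587],0],[-1,[0,0.0533,0.0587],0]]'

```text
time_s: 13.27
tcp_pos: [0.4888, 0.0452, 0.0859]
tcp_rot: [2.438, 1.979, 0.001]
contact_force: [-0.8, 0.0, -3.1]
gripper_width: 0.039
finger_force: 64.0
```

Run:
```python
from h import *
rel([.5684,.0284,.086],-11.85)
im,d=r.read_camera('side')
cv2.imwrite('pics/s6.png',cv2.resize(im[150:280,160:360,::-1],None,fx=4,fy=4))
```

```text
t 13.27 tcp [0.4888 0.0452 0.0859] yaw_y -11.87 tilt [ 0.001 -0.    -1.   ] F [-0.8  0.  -3.1] shift [-0.01  8.14 -0.  ] roll -0.0 w 0.039 q7 -0.05 -0.32
```

View pics/s6.png

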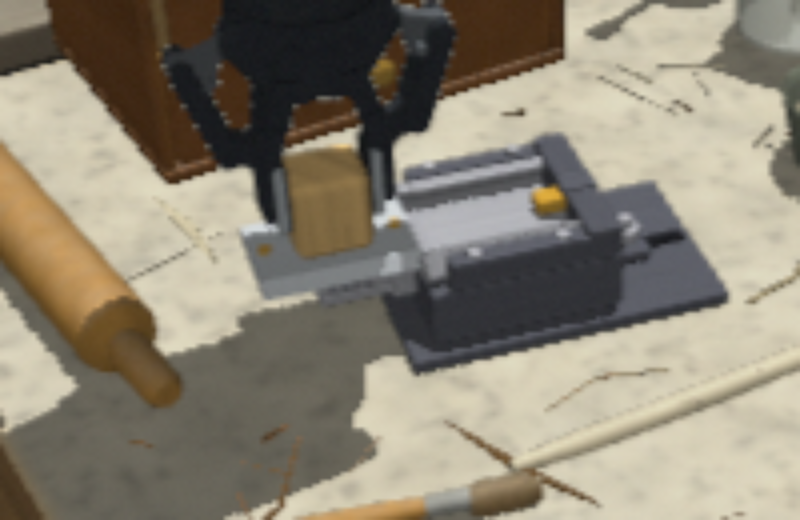

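Side view: the plate's front edge is just entering the mouth (crop ~(415,255)), and forces are small. I'll slide it on.

In the tool's units: 4 cm / 75 = 0.0533, 3.7 cm / 75 = 0.0493.

Emit:
play_rows --series '[[-1,[0,0.004,0],0],[-1,[0,0.0093,0],0],[-1,[0,0.016,0],0],[-1,[0,0.0227,0],0],[-1,[0,0.0293,0],0],[-1,[0,0.036,0],0],[-1,[0,0.0427,0],0],[-1,[0,0.0493,0],0],[-1,[0,0.0533,0],0],[-1,[0,0.0533,0],0]]'

```text
time_s: 14.15
tcp_pos: [0.5273, 0.037, 0.0852]
tcp_rot: [2.439, 1.979, 0.0]
contact_force: [1.1, -0.1, -3.0]
gripper_width: 0.0391
finger_force: 63.9
```

In the tool's units: 2.4 cm / 75 = 0.032, 2.3 cm / 75 = 0.0307.

Emit:
play_rows --series '[[-1,[0,0.004,0],0],[-1,[0,0.008,0],0],[-1,[0,0.012,0],0],[-1,[0,0.016,0],0],[-1,[0,0.02,0],0],[-1,[0,0.024,0],0],[-1,[0,0.028,0],0],[-1,[0,0.0307,0],0],[-1,[0,0.032,0],0],[-1,[0,0.032,0],0]]'

```text
time_s: 14.98
tcp_pos: [0.5504, 0.0322, 0.0852]
tcp_rot: [2.439, 1.98, 0.0]
contact_force: [1.2, -0.1, -3.7]
gripper_width: 0.0389
finger_force: 63.9
```

In the tool's units: 0.9 cm / 75 = 0.012, 0.8 cm / 75 = 0.0107.

Emit:
play_rows --series '[[-1,[0,0.0013,0],0],[-1,[0,0.0027,0],0],[-1,[0,0.004,0],0],[-1,[0,0.0053,0],0],[-1,[0,0.0067,0],0],[-1,[0,0.008,0],0],[-1,[0,0.0093,0],0],[-1,[0,0.0107,0],0],[-1,[0,0.012,0],0],[-1,[0,0.012,0],0]]'

```text
time_s: 15.82
tcp_pos: [0.5583, 0.0306, 0.085]
tcp_rot: [-2.438, -1.979, 0.002]
contact_force: [-4.8, 0.7, -1.7]
gripper_width: 0.0391
finger_force: 64.0
```

In the tool's units: 0.6 cm / 75 = 0.008, 0.5 cm / 75 = 0.0067.

Emit:
play_rows --series '[[-1,[0,0.0013,0],0],[-1,[0,0.0027,0],0],[-1,[0,0.004,0],0],[-1,[0,0.0053,0],0],[-1,[0,0.0067,0],0],[-1,[0,0.008,0],0],[-1,[0,0.008,0],0],[-1,[0,0.008,0],0],[-1,[0,0.008,0],0],[-1,[0,0.008,0],0]]'

```text
time_s: 16.65
tcp_pos: [0.564, 0.0294, 0.085]
tcp_rot: [-2.438, -1.979, 0.002]
contact_force: [-5.4, 0.6, -2.2]
gripper_width: 0.0391
finger_force: 64.0
```

In the tool's units: 0.3 cm / 75 = 0.004, 0.25 cm / 75 = 0.0033.

Emit:
play_rows --series '[[-1,[0,0.0007,0],0],[-1,[0,0.0013,0],0],[-1,[0,0.002,0],0],[-1,[0,0.0027,0],0],[-1,[0,0.0033,0],0],[-1,[0,0.004,0],0],[-1,[0,0.004,0],0],[-1,[0,0.004,0],0],[-1,[0,0.004,0],0],[-1,[0,0.004,0],0]]'

```text
time_s: 17.48
tcp_pos: [0.5668, 0.0288, 0.0849]
tcp_rot: [-2.438, -1.979, 0.003]
contact_force: [-6.4, 1.5, -2.6]
gripper_width: 0.0394
finger_force: 63.9
```

In the tool's units: 0.2 cm / 75 = 0.0027, 0.15 cm / 75 = 0.002.

Emit:
play_rows --series '[[-1,[0,0.0007,0],0],[-1,[0,0.0013,0],0],[-1,[0,0.002,0],0],[-1,[0,0.0027,0],0],[-1,[0,0.0027,0],0],[-1,[0,0.0027,0],0],[-1,[0,0.0027,0],0],[-1,[0,0.0027,0],0],[-1,[0,0.0027,0],0],[-1,[0,0.0027,0],0]]'

```text
time_s: 18.32
tcp_pos: [0.5679, 0.0286, 0.0847]
tcp_rot: [-2.436, -1.978, 0.005]
contact_force: [-11.4, 1.8, -2.1]
gripper_width: 0.0391
finger_force: 64.2
```

Run:
```python
from h import *
rel([.5684,.0284,.086],-11.85)
im,d=r.read_camera('side'); W=cloud('side',d); np.save('side7.npy',W)
cv2.imwrite('pics/s7.png',cv2.resize(im[160:270,220:370,::-1],None,fx=5,fy=5))
U=np.array([np.cos(-11.85*D),np.sin(-11.85*D)])
u=W[...,:2]@U; n=W[...,:2]@np.array([-U[1],U[0]])
for f in ('side.npy','side7.npy'):
    V=np.load(f); u=V[...,:2]@U; n=V[...,:2]@np.array([-U[1],U[0]])
    k=(u>.455)&(u<.478)&(n>.135)&(n<.155)&(V[...,2]>.02); print(f,'tab z',np.median(V[k][:,2]),k.sum())
```

```text
t 18.32 tcp [0.5679 0.0286 0.0847] yaw_y -11.84 tilt [-0.005  0.001 -1.   ] F [-11.4   1.8  -2.1] shift [-0.01  0.05 -0.13] roll 0.0 w 0.0391 q7 -0.05 -0.28
side.npy tab z 0.03569380117825334 66
side7.npy tab z 0.03574856051684286 76
```

View pics/s7.png

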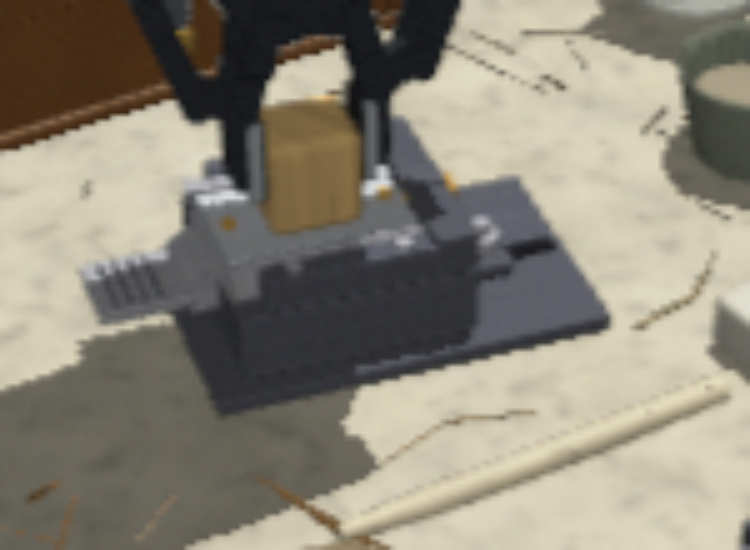

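Side view: the plate is inside the rails (~(230,225)), and the tab (~(120,290)) is back at its initial height of 35.7 mm, so the catch has clicked. I'll relax the push, release and lift.

In the tool's units: -0.25 cm / 75 = -0.0033, -0.2 cm / 75 = -0.0027.

Emit:
play_rows --series '[[-1,[0,-0.0013,0],0],[-1,[0,-0.0027,0],0],[-1,[0,-0.0033,0],0],[-1,[0,-0.0033,0],0],[-0.1,[0,-0.0033,0],0],[0.2,[0,-0.0033,0],0],[0.6,[0,-0.0033,0],0],[0.6,[0,-0.0033,0],0],[0.6,[0,-0.0033,0],0],[0.6,[0,-0.0033,0],0]]'

```text
time_s: 19.2
tcp_pos: [0.5675, 0.0286, 0.0854]
tcp_rot: [2.439, 1.98, 0.001]
contact_force: [0.4, -0.2, 0.3]
gripper_width: 0.0685
finger_force: 0.0
```

In the tool's units: -15 cm / 75 = -0.2, -14 cm / 75 = -0.1867.

Emit:
play_rows --series '[[0.6,[0,0,0],0],[0.6,[0,0,-0.0067],0],[0.6,[0,0,-0.02],0],[0.6,[0,0,-0.04],0],[0.6,[0,0,-0.0667],0],[0.6,[0,0,-0.1067],0],[0.6,[0,0,-0.1467],0],[0.6,[0,0,-0.1867],0],[0.6,[0,0,-0.2],0],[0.6,[0,0,-0.2],0]]'

```text
time_s: 20.03
tcp_pos: [0.5681, 0.0286, 0.2387]
tcp_rot: [2.437, 1.978, 0.006]
contact_force: [-0.5, 0.2, -0.2]
gripper_width: 0.0685
finger_force: 0.0
```

Run:
```python
from h import *
rel([.5684,.0284,.086],-11.85)
im,d=r.read_camera('side'); W=cloud('side',d); np.save('side8.npy',W)
cv2.imwrite('pics/s8.png',cv2.resize(im[160:270,220:370,::-1],None,fx=5,fy=5))
U=np.array([np.cos(-11.85*D),np.sin(-11.85*D)]); N=np.array([-U[1],U[0]])
for f in ('side.npy','side8.npy'):
    V=np.load(f); u=V[...,:2]@U; n=V[...,:2]@N
    k=(u>.455)&(u<.478)&(n>.135)&(n<.155)&(V[...,2]>.02); print(f,'tab z',np.median(V[k][:,2]),k.sum())
k=(W[...,2]>.091)&(W[...,2]<.101)&(abs(u-.548)<.04)&(abs(n-.145)<.04); b=cv2.minAreaRect((np.c_[u[k],n[k]]*1000).astype(np.float32)); print('block u,n',b, np.median(W[k][:,2]))
```

```text
t 20.03 tcp [0.5681 0.0286 0.2387] yaw_y -11.86 tilt [ 0.005  0.    -1.   ] F [-0.5  0.2 -0.2] shift [-0.04 -0.03 15.27] roll -0.0 w 0.0685 q7 -0.11 -0.22
side.npy tab z 0.03569380117825334 66
side8.npy tab z 0.03475701529008586 67
block u,n ((545.8787231445312, 143.40243530273438), (38.095977783203125, 38.26976776123047), 2.667837619781494) 0.09551376813895263
```

View pics/s8.png

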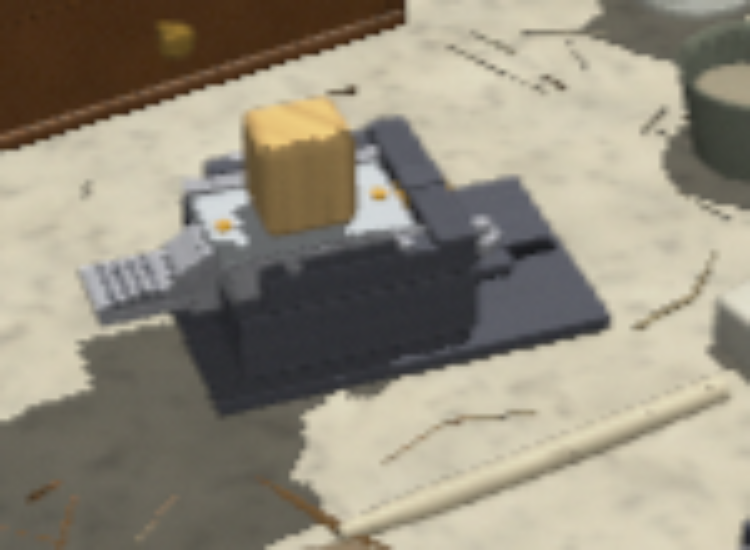

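Side view: the rest has stayed home after release (block ~(300,165)) and the tab looks up (~(130,280)). One averaged check of the tab height, then I hand in.

Run:
```python
from h import *
U=np.array([np.cos(-11.85*D),np.sin(-11.85*D)]); N=np.array([-U[1],U[0]])
def tab(V):
    u=V[...,:2]@U; n=V[...,:2]@N
    k=(u>.456)&(u<.485)&(n>.13)&(n<.16)&(V[...,2]>.02); return np.median(V[k][:,2])*1000
def blk(V):
    u=V[...,:2]@U; n=V[...,:2]@N
    k=(V[...,2]>.091)&(V[...,2]<.101)&(abs(u-.548)<.04)&(abs(n-.145)<.04); return np.median(u[k])
print([round(tab(np.load(f)),2) for f in ('side.npy','side7.npy','top.npy')])
T=[cloud('side',r.read_camera('side')[1]) for _ in range(6)]
print(np.round([tab(t) for t in T],2),np.round([blk(t) for t in T],4))
if np.mean([tab(t) for t in T])>34.2: print(r.hand_in())
```

```text
[np.float64(35.57), np.float64(36.16), np.float64(35.48)]
[278.57 279.73 278.63 278.24 278.79 277.14] [0.545  0.5449 0.5453 0.5449 0.5453 0.5448]
the job is handed in; nothing more can be done
None
```

I handed the job in with the hand rest home in the working shoe, the catch up behind it and the gripper clear; no verdict came back. The final averaged tab-height check was spoiled by the gripper in view, so the click rests on an earlier reading (tab within 1 mm of its starting height) and on the rest staying put after release.

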